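Mesh the loose hinge leaf with the jamb leaf and hold the holes in line

ROBOT

A 6-joint arm with a two-finger parallel gripper is mounted at the origin on a cart in front of the work surface, level with it; the furniture and walls round the work are solid. World frame = base frame: x ahead of the robot, y to its left, z up, the work surface at z = 0. Lengths are in m, angles in rad, forces in N, time in s.
With the tool pointing down it reaches from about 0.275 to 0.875 m from the base axis. Payload 12.5 kg.
Tool frame: the origin (TCP) lies at the very end of the fingers, on their centre line; the grasp point (between the pads) lies 19 mm behind it; z points along the fingers, y is the line along which they close (so a half turn about z gives the same grasp; the last joint's range is limited). The gripper opens to 85 mm and grips with 20 to 120 N. Pads are 22 mm wide; open, the fingers measure 114 mm over their backs; the gripper's body (76 mm by 85 mm) begins 54 mm behind the grasp point. The pads swing forward as they close: fully open they stand 13 mm farther back than shut.
Start: joints at [-1.284, 0.351, 1.652, -0, 1.139, -0.085], TCP at [0.2, -0.512, 0.231] pointing down, gripper open.
Joint ranges: [-2.75, 2.75], [-0.79, 2.1], [0.01, 2.65], [-1.57, 4.71], [0.07, 3.14], [-2.87, 2.87]. Speed limits (rad/s): [2.22, 2.22, 2.79, 3.14, 3.14, 3.14].

INTERFACE

Orientations are given as a 3x3 rotation matrix whose columns are the frame's x, y, z axes.
In Python, from bench import manip gives the robot as it stands. Calls block until the motion is done:
- manip.move_ptp(position, orientation): joint-space move of the TCP to a pose.
- manip.move_l(position, attitude=None, max_speed=0.15): straight line of the TCP; attitude=None keeps the orientation; max_speed is the mean speed in m/s.
- manip.move_j(angles): joint-space move.
- manip.set_gripper(opening, effort=None): opening from 0.0 (shut) to 1.0 (fully open); effort is the grip in N (None keeps the last); returns when the fingers have stopped.
- manip.dwell(seconds).
- manip.inverse_kinematics(position, orientation): joint angles nearest the present ones, or None.
- manip.grab_frame(name): name is "scene" or "top" or "wrist"; returns (picture, depth): 480x640x3 uint8, red, green, blue; 480x640 float32, m along the optical axis (not along the pixel's ray), 0 where there is no reading.
- manip.get_calibration(name): a dict with "camera_matrix" (3x3 intrinsics, pixels), "R" (3x3) and "t" (3): a world point X has camera coordinates R X + t. Camera axes: x right, y down, z forward; pixel columns grow to the right and rows downward; lengths in m; the calibration is good to about 2 mm. A picture is of the moment at which its call begins: read the wrist's pose just before it. get_calibration takes no time and is no camera call; for the wrist camera it gives the pose at the moment of the call.
A pose or a line that the arm cannot do raises manip.Unreachable and nothing moves.
- manip.sign_off(): hands the job in; it is judged then, once.
Trained networks look in the newest picture that a camera, given by its name, has taken for a name from the list of things; names that differ only in an ending like _2 or _b are one class to them, and where a whole thing is asked for, a point or a joint stands for the part that bears it (a point fixed in the world has none). Each returns a list of dicts, best first, with "confidence" (0 to 1); they miss things now and then, are a little off and sometimes report something else, mostly with a low value. They report only what shows in the picture. A call takes as long as a camera call. They do not tell look-alikes from the thing itself.
- manip.look_for(camera, name): "at" ([x, y, z] in m, in world coordinates, good to about 4 mm: the middle of the surface that is visible of it).
Readings, each from a call of its own:
- manip.current_time(): time.
- manip.current_qpos(): joint angles.
- manip.current_joint_vel(): joint speeds.
- manip.current_joint_torque(): joint torques, N m.
- manip.current_ee_pos(): TCP position.
- manip.current_tcp_rot(): TCP orientation.
- manip.current_force(): force on the tool from outside, world axes, zero at the start.
- manip.current_ft_torque(): the same for the moment, N m.
- manip.current_grip_width(): opening from 0.0 (shut) to 1.0 (fully open).
- manip.current_grip_force(): force on a finger pad.
Only numpy, scipy, OpenCV 4.12 (cv2) and the standard library are available. Lean on these libraries where they do the work, as an engineer would, in place of code of your own. Each camera call takes 0.05 s, during which the arm holds its last target. There are 200 camera calls.

TASK

The packing bench's flap hinge is being put back together in the wooden jig. Draw the hinge pin out of the jamb leaf by sliding its black knob all the way to the end stop; then take from its stand the loose leaf whose two knuckles fit the two gaps of the jamb leaf, lower it upright and square, knuckles down, fully into the gaps until the knuckle holes line up, and finish while still holding it there in the gripper for a colleague to push the pin. Leave the pin drawn out, and leave the other leaf and the bottle, paper cup and tamper where they are.

Things in the scene. Friction and masses are not known exactly. Their poses are not given: they have to be found in the camera images.
- jamb_axis (a point): centre of the jamb leaf's hinge axis, 75 mm above the bench; y along the axis, away from the pin's rail and end stop (they lie at -y), z up, x towards the wooden block. Fixed knuckles 18 mm in diameter, 14 mm wide, at y = -34, 0, +34 mm leave two gaps 20 mm wide at y = -17 and +17 mm. In each gap a grey V seat, walls 30 degrees off vertical, tips 4 mm above the axis, carries an 18 mm knuckle exactly on the axis
- hinge_jig: the fixed jig: plywood base with a wooden block, a steel three-knuckle jamb leaf upright on its front, and the pin's rail with end stop. Origin on the bench straight below jamb_axis, same axes. Base from y = -173 to +52 mm, x = -28 to +45 mm. Block x = +4 to +38 mm, top 54 mm above the bench. Only the knob stands higher than 13 mm above the hinge axis
- hinge_pin (a joint): travel in m of the 8 mm hinge pin with carriage and knob along the jig's -y: 0 fully in, 0.080 at the end stop (starts 0 to 0.025). The pin lies on the hinge axis, its tip at y = +41 mm - travel from jamb_axis, and blocks the gaps until drawn out. About 1.5 N of friction; stays where it is left
- pin_knob (a point): middle of the upright black knob on the pin's carriage, 28 mm above the hinge axis and 70 mm + travel along the jig's -y from jamb_axis; knob 16 x 16 mm, from 15 mm below to 15 mm above this point; axes as jamb_axis. The steel carriage under it is 22 mm (x) by 24 mm (y)
- leaf_two: the loose steel leaf that fits, with TWO knuckles, 0.2 to 0.4 kg. Origin on its hinge axis, midway; y along that axis, z up the plate, x square to the plate; alike on both faces, either way round fits. Knuckles 18 mm in diameter (hole 11 mm), 15 mm wide, at y = -17 and +17 mm. Plate 8 mm thick (x), 82 mm wide (y), z = +11 to +85 mm. Starts upright in a stand, knuckles down, origin 31 mm above the bench
- stand_two: fixed wooden stand of the two-knuckle leaf, 44 mm (x) by 110 mm (y), origin at the centre of its underside; two posts 74 mm high, 35 to 53 mm either side of the middle in y, whose upright grooves hold the plate's side edges. Lift the leaf straight up by 50 mm or more to clear it. The two stands with their leaves may have changed places
- leaf_one: the other loose steel leaf, same plate, in a stand of the same kind, but with ONE wide knuckle (40 mm) in the middle: it does not fit and is left alone. Origin and axes as for leaf_two
- wipe_bottle: small white bottle with a blue cap, 50 x 50 x 96 mm, upright, bystander; origin at the centre of its underside
- paper_cup: white paper cup, 64 mm wide and high, bystander; origin at the centre of its underside
- tamper: steel coffee tamper at the bench's left front end, 58 mm wide, 78 mm high, bystander; origin at the centre of its underside
Mind the look-alikes: they are no part of the job. What is shaped like the leaf_two but red is not meant.

How it is judged:
On the way:
1. the pin is drawn out to its end stop (value of joint hinge_pin above 0.076 m), for 0.2 s.
At the end, for the whole second after the job is handed in: Pin drawn out (over 74 mm of 80); two-knuckle leaf in the gaps, its hinge axis within 2 mm sideways, 2.5 mm in height and 4 mm lengthwise of the jamb leaf's, parallel within 0.06 rad; leaf upright within 0.15 rad, still, and held by the fingers with over 3 N (value of joint hinge_pin above 0.074 m and x of leaf_two in the frame of jamb_axis between -0.002 and 0.002 m and z of leaf_two in the frame of jamb_axis between -0.0025 and 0.0025 m and y of leaf_two in the frame of jamb_axis between -0.004 and 0.004 m and angle between the y axis of leaf_two and the y axis of jamb_axis, either way round below 0.06 rad and angle between leaf_two's own z axis and vertical below 0.15 rad and contact force between the fingers and leaf_two above 3 N and linear speed of leaf_two below 0.01 m/s); the arm keeps its last pose, push and grip.
It fails at once if the one-knuckle leaf is moved by more than 30 mm (distance of leaf_one from where it was at the start of the episode above 0.03 m).
It fails at once if the bottle, the cup or the tamper is moved by more than 30 mm (distance of any of wipe_bottle, paper_cup, tamper from where it was at the start of the episode above 0.03 m).
It also fails if it takes over 48 s, if anything falls off the work surface, if the arm or the gripper's body presses on something with over 40 N, if the wrist force passes 120 N, or if a joint passes its speed limit or range.

## Working session

There is one attempt and no reset: what is moved stays moved. The work goes in short steps, each a Python script; the robot and the scene stay as the last script left them, time stands still between calls to the robot, and variables do not carry over. Pictures are saved under pics/ and viewed, at most 10 in all, crops included, and the job is handed in when it is done.

```bash
mkdir -p pics; ls; python3 - <<'E'
from bench import manip
import cv2,numpy as np
for c in ("top","scene"):
    im,d=manip.grab_frame(c); cv2.imwrite(f"pics/{c}0.png",im[:,:,::-1]); np.savez(f"pics/{c}0.npz",im=im,d=d,**manip.get_calibration(c))
    for n in ("hinge_jig","pin_knob","leaf_two","leaf_one","wipe_bottle","paper_cup","tamper"):
        print(c,n,[(np.round(r["at"],3).tolist(),round(r["confidence"],2)) for r in manip.look_for(c,n)][:3])
print(manip.current_time(), manip.get_calibration("top"))
E
```

```text
pics
top hinge_jig [([0.479, -0.113, 0.052], 0.88)]
top pin_knob [([0.48, -0.168, 0.083], 0.78)]
top leaf_two [([0.463, -0.396, 0.11], 0.84), ([0.615, -0.586, 0.066], 0.7)]
top leaf_one []
top wipe_bottle [([0.482, -0.509, 0.072], 0.91)]
top paper_cup [([0.382, -0.551, 0.025], 0.84)]
top tamper [([0.528, 0.258, 0.012], 0.56)]
scene hinge_jig [([0.488, -0.053, 0.038], 0.98)]
scene pin_knob []
scene leaf_two []
scene leaf_one [([0.504, 0.122, 0.076], 0.79), ([0.486, -0.053, 0.038], 0.39)]
scene wipe_bottle [([0.471, -0.506, 0.057], 0.83)]
scene paper_cup [([0.373, -0.53, 0.044], 0.57)]
scene tamper [([0.525, 0.274, 0.018], 0.7)]
0.8 {'camera_matrix': array([[464.28187957,   0.        , 313.16829543],
       [  0.        , 464.28187957, 233.45620497],
       [  0.        ,   0.        ,   1.        ]]), 'R': array([[ 5.61313868e-03, -9.99984246e-01,  3.02577963e-06],
       [-9.92921030e-01, -5.57385024e-03, -1.18645521e-01],
       [ 1.18643669e-01,  6.62969404e-04, -9.92936675e-01]]), 't': array([-0.17496693,  0.52107845,  1.1321873 ])}
```

View pics/top0.png

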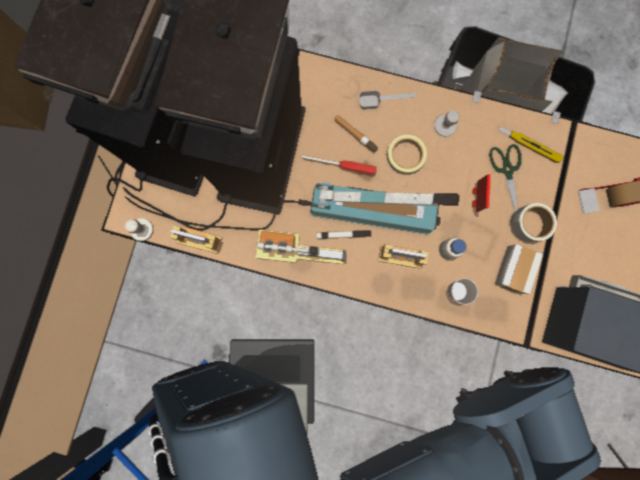

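View pics/scene0.png

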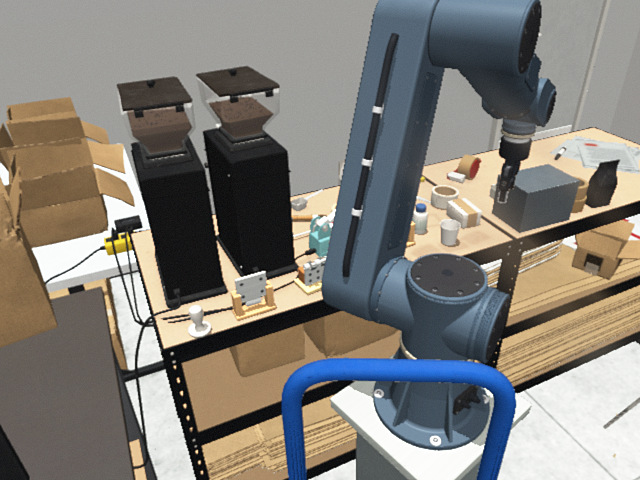

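```bash
cat > h.py <<'E'
from bench import manip
import cv2,numpy as np
def down(a): # tool y axis (closing) at world angle a
    y=np.array([np.cos(a),np.sin(a),0]); z=np.array([0,0,-1.]); return np.column_stack([np.cross(y,z),y,z])
def snap(c,tag):
    k=manip.get_calibration(c); im,d=manip.grab_frame(c); cv2.imwrite(f"pics/{tag}.png",im[:,:,::-1]); np.savez(f"pics/{tag}.npz",im=im,d=d,**k); return im,d,k
def cloud(tag):
    f=np.load(f"pics/{tag}.npz"); d=f["d"]; v,u=np.mgrid[:480,:640]; K=f["camera_matrix"]
    P=np.stack([(u-K[0,2])/K[0,0]*d,(v-K[1,2])/K[1,1]*d,d],-1)
    W=(P-f["t"])@f["R"]; W[d==0]=np.nan; return W,f["im"]
E
python3 - <<'E'
from h import *
print(manip.current_tcp_rot().round(2).tolist())
for a in (-.2,-.2+np.pi):
    for p in ([.43,-.3,.33],[.46,-.39,.1],[.48,-.17,.1],[.48,-.1,.2]):
        q=manip.inverse_kinematics(p,down(a)); print(a,p,None if q is None else np.round(q,2))
k=manip.get_calibration("wrist"); R,t=k["R"],k["t"]; C=-R.T@t
T=manip.current_tcp_rot(); print("cam in tool",T.T@(C-manip.current_ee_pos()), "axis", T.T@R[2], "right",T.T@R[0])
im=cv2.imread("pics/scene0.png"); t=cv2.imread("pics/top0.png")
a=cv2.resize(im[255:335,220:330],(800,300*800//412),interpolation=3)[:,:]
a=cv2.resize(im[255:330,220:330],(440,300),interpolation=3); b=cv2.resize(t[220:280,150:230],(360,300),interpolation=3)
c=cv2.resize(t[220:275,245:445],(800,220),interpolation=3)
cv2.imwrite("pics/crop1.png",np.vstack([np.hstack([a,b[:,:360]]),c]))
E
```

```text
[[0.93, 0.36, 0.0], [0.36, -0.93, 0.0], [0.0, -0.0, -1.0]]
-0.2 [0.43, -0.3, 0.33] [-0.7   0.22  1.58 -0.    1.34 -0.5 ]
-0.2 [0.46, -0.39, 0.1] [-0.78  0.6   1.61 -0.    0.93 -0.58]
-0.2 [0.48, -0.17, 0.1] [-0.43  0.46  1.87 -0.    0.81 -0.23]
-0.2 [0.48, -0.1, 0.2] [-0.3   0.28  1.84 -0.    1.03 -0.1 ]
2.941592653589793 [0.43, -0.3, 0.33] [-0.7   0.22  1.58 -0.    1.34  2.64]
2.941592653589793 [0.46, -0.39, 0.1] [-0.78  0.6   1.61 -0.    0.93  2.56]
2.941592653589793 [0.48, -0.17, 0.1] None
2.941592653589793 [0.48, -0.1, 0.2] None
cam in tool [ 0.07387682 -0.00062934 -0.14368066] axis [-2.91607431e-01  8.93541783e-04  9.56537667e-01] right [-1.10526419e-04  9.99999526e-01 -9.67836099e-04]
```

View pics/crop1.png

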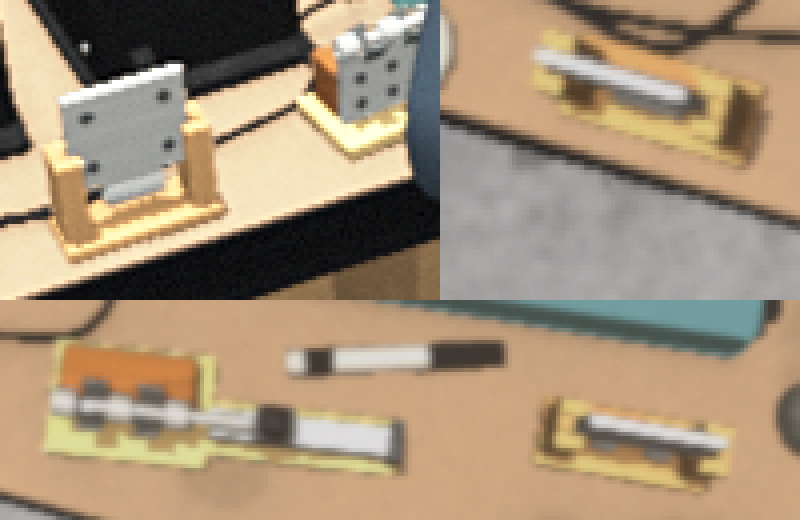

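```bash
python3 - <<'E'
from h import *
A=-0.19
manip.move_ptp([.49,-.12,.27],down(A)); snap("wrist","w1")
for n in ("hinge_jig","pin_knob"): print(n,[(np.round(r["at"],3).tolist(),round(r["confidence"],2)) for r in manip.look_for("wrist",n)][:3])
manip.move_ptp([.46,-.39,.3],down(A)); snap("wrist","w2")
for n in ("leaf_two","leaf_one"): print(n,[(np.round(r["at"],3).tolist(),round(r["confidence"],2)) for r in manip.look_for("wrist",n)][:3])
print(manip.current_time())
a=cv2.imread("pics/w1.png");b=cv2.imread("pics/w2.png")
cv2.imwrite("pics/w12.png",np.hstack([a[:,120:520],b[:,120:520]]))
E
```

```text
hinge_jig [([0.485, -0.1, 0.053], 0.92)]
pin_knob [([0.476, -0.16, 0.08], 0.59), ([0.473, -0.346, 0.033], 0.39)]
leaf_two [([0.471, -0.388, 0.116], 0.89), ([0.638, -0.588, 0.031], 0.72)]
leaf_one []
3.9417
```

View pics/w12.png

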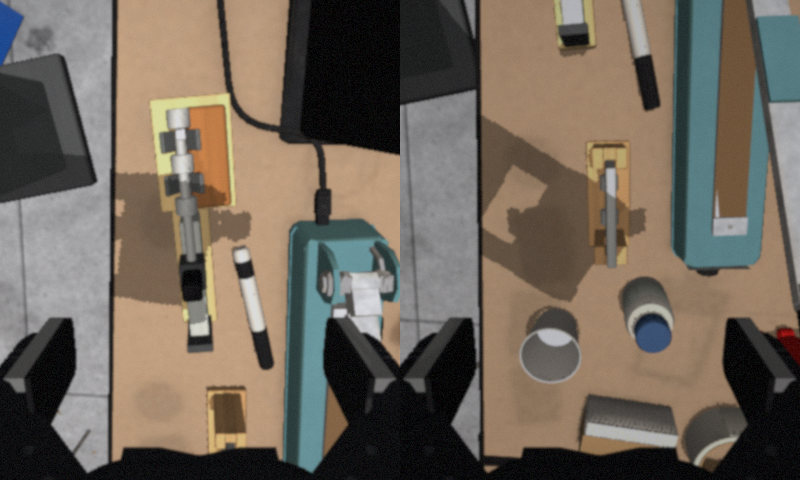

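```bash
python3 - <<'E'
from h import *
W,im=cloud("w1"); X=W.reshape(-1,3)
m=(X[:,0]>.42)&(X[:,0]<.54)&(X[:,1]>-.24)&(X[:,1]<.05)
X=X[m]; g=im.reshape(-1,3)[m]
bench=X[(X[:,2]<.006)]; print("bench z",np.median(bench[:,2]))
K=X[(X[:,2]>.080)&(X[:,2]<.088)]   # knuckle tops, carriage top
print(len(K), K.min(0),K.max(0))
# line fit x=c+m*y, robust, on ridge points
c=np.polyfit(K[:,1],K[:,0],1)
for _ in range(5):
    r=K[:,0]-np.polyval(c,K[:,1]); k=abs(r)<.012; c=np.polyfit(K[k,1],K[k,0],1)
print("fit",c)
th=np.arctan(c[0]); ey=np.array([-np.sin(-th),np.cos(th)]); ey=np.array([np.sin(th),np.cos(th)]); ex=np.array([ey[1],-ey[0]])
o=np.array([c[1],0])
L=np.c_[(X[:,:2]-o)@ex,(X[:,:2]-o)@ey,X[:,2]]
for y in np.arange(-.24,.06,.004):
    s=L[(abs(L[:,1]-y)<.002)&(abs(L[:,0])<.02)&(L[:,2]>.068)]
    if len(s): 
        t=s[s[:,2]>.079]
        print("%.3f n%d zmax %.4f | >79: n%d x %s"%(y,len(s),np.percentile(s[:,2],95),len(t),np.round([t[:,0].min(),t[:,0].max(),t[:,0].mean()],4) if len(t) else ""), "x all %.4f %.4f"%(s[:,0].min(),s[:,0].max()))
b=L[(abs(L[:,2]-.054)<.003)&(g[:,0]>g[:,2]+50)]
print("block",len(b),np.percentile(b[:,0],[1,99]),np.percentile(b[:,1],[1,99]),np.median(b[:,2]))
E
```

```text
bench z 0.0005052021192465932
1714 [ 0.46168535 -0.18529063  0.08000064] [ 0.50045191 -0.03902459  0.08798622]
fit [0.09564192 0.4913639 ]
-0.184 n16 zmax 0.0876 | >79: n16 x [-0.0122  0.009   0.004 ] x all -0.0122 0.0090
-0.180 n73 zmax 0.1195 | >79: n72 x [-0.0124  0.0095  0.001 ] x all -0.0124 0.0097
-0.176 n134 zmax 0.1202 | >79: n133 x [-0.0121  0.0096 -0.0008] x all -0.0121 0.0097
-0.172 n136 zmax 0.1199 | >79: n136 x [-0.0122  0.0094 -0.0001] x all -0.0122 0.0094
-0.168 n224 zmax 0.1197 | >79: n222 x [-0.0122  0.0098 -0.0004] x all -0.0122 0.0098
-0.164 n334 zmax 0.1161 | >79: n331 x [-0.0117  0.0098 -0.0014] x all -0.0120 0.0098
-0.160 n193 zmax 0.0872 | >79: n114 x [-0.0116  0.0086 -0.0012] x all -0.0117 0.0095
-0.156 n41 zmax 0.0810 | >79: n27 x [-0.0044  0.0026 -0.0012] x all -0.0045 0.0026
-0.152 n45 zmax 0.0805 | >79: n27 x [-0.0045  0.002  -0.0013] x all -0.0049 0.0029
-0.148 n42 zmax 0.0809 | >79: n27 x [-0.0044  0.0025 -0.0012] x all -0.0044 0.0025
-0.144 n46 zmax 0.0806 | >79: n28 x [-0.004   0.0028 -0.0002] x all -0.0048 0.0028
-0.140 n45 zmax 0.0807 | >79: n25 x [-
[... 1532 characters left out ...]
 0.0008] x all -0.0155 0.0158
-0.064 n196 zmax 0.0803 | >79: n56 x [-0.0155  0.0153  0.0016] x all -0.0158 0.0156
-0.060 n140 zmax 0.0799 | >79: n32 x [-0.0149  0.0158 -0.0006] x all -0.0158 0.0158
-0.056 n83 zmax 0.0798 | >79: n18 x [-0.0146  0.0154  0.0046] x all -0.0156 0.0154
-0.052 n115 zmax 0.0857 | >79: n105 x [-0.008   0.0082  0.0005] x all -0.0088 0.0091
-0.048 n132 zmax 0.0856 | >79: n122 x [-0.008   0.0087  0.0005] x all -0.0086 0.0092
-0.044 n129 zmax 0.0856 | >79: n118 x [-0.0079  0.0083  0.0002] x all -0.0086 0.0091
-0.040 n77 zmax 0.0854 | >79: n69 x [-0.0074  0.0085  0.0004] x all -0.0084 0.0092
block 3202 [0.00818459 0.03749701] [-0.1215525  -0.03965008] 0.054920516943062075
```

```bash
cat >> h.py <<'E'
TH=.1074; EY=np.array([np.sin(TH),np.cos(TH),0]); EX=np.array([np.cos(TH),-np.sin(TH),0]); J=np.array([.4837,-.0796,0.])
RJ=down(-TH)
E
python3 - <<'E'
from h import *
kn=J-EY*.092; up=np.array([0,0,1.])
manip.set_gripper(.6,20)
manip.move_ptp(kn+up*.16,RJ); manip.move_l(kn+up*.094,max_speed=.1)
print("pre",manip.current_force())
manip.set_gripper(0,30); print("grip",manip.current_force(),manip.current_grip_width(),manip.current_grip_force())
manip.move_l(kn-EY*.054+up*.094,max_speed=.08)
for e in (.056,.058,.060,.062,.064):
    manip.move_l(kn-EY*e+up*.094,max_speed=.05); f=manip.current_force(); print(e,f.round(1),manip.current_ee_pos().round(4))
    if f@EY>12: break
manip.dwell(.2); manip.set_gripper(.6); print(manip.current_force())
manip.move_l(kn-EY*e+up*.16)
manip.move_ptp(J-EY*.06+up*.27,RJ); snap("wrist","w3"); print(manip.current_time())
W,im=cloud("w3"); X=W.reshape(-1,3)-J; L=np.c_[X@EX,X@EY,X[:,2]]
s=L[(abs(L[:,0])<.007)&(L[:,2]>.113)&(L[:,2]<.125)&(L[:,1]<-.05)&(L[:,1]>-.2)]; print("knob top",np.percentile(s,[2,50,98],axis=0).round(4).tolist())
s=L[(abs(L[:,0])<.012)&(L[:,2]>.078)&(L[:,2]<.088)&(abs(L[:,1])<.06)]
for y in (-.034,0,.034):
  k=s[(abs(s[:,1]-y)<.013)&(s[:,2]>.083)]; print(y,np.percentile(k,[1,50,99],axis=0).round(4).tolist())
E
```

```text
pre [-0.4755851   0.93124555  0.03585603]
grip [-1.47491018 -0.24543462  6.13090514] 0.17827138131387682 32.988651394844055
0.056 [-0.9 -0.4  6.2] [ 0.4681 -0.2271  0.0945]
0.058 [0.5 7.3 7.5] [ 0.4679 -0.2281  0.0945]
0.06 [ 4.7 20.6 11.4] [ 0.4679 -0.2282  0.0944]
[-0.20088389 -0.78901627  0.14953783]
10.0833
knob top [[-0.0069, -0.1574, 0.1139], [0.0001, -0.1484, 0.1187], [0.0063, -0.1422, 0.1201]]
-0.034 [[-0.0062, -0.0412, 0.083], [-0.0, -0.0342, 0.0844], [0.0055, -0.0279, 0.0863]]
0 [[-0.0061, -0.0076, 0.083], [-0.0001, -0.0006, 0.0843], [0.0052, 0.0062, 0.0864]]
0.034 [[-0.0059, 0.0267, 0.0831], [-0.0001, 0.0329, 0.0843], [0.0057, 0.0397, 0.0865]]
```

```bash
python3 - <<'E'
from h import *
W,im=cloud("w2"); X=W.reshape(-1,3)
m=(abs(X[:,0]-.465)<.05)&(abs(X[:,1]+.39)<.09)&(X[:,2]>.108)&(X[:,2]<.125); P=X[m]
print(len(P),P[:,2].mean(),np.percentile(P[:,2],[5,50,95]))
r=cv2.minAreaRect((P[:,:2]*1e4).astype(np.float32)); print(r)
c=np.polyfit(P[:,1],P[:,0],1); print(c, P.min(0),P.max(0))
for lo in np.arange(-.45,-.34,.01):
    s=P[abs(P[:,1]-lo)<.005]
    if len(s): print(lo,len(s),s[:,0].min().round(4),s[:,0].max().round(4),np.median(s[:,2]).round(4))
m=(abs(X[:,0]-.465)<.06)&(abs(X[:,1]+.39)<.1)&(X[:,2]>.068)&(X[:,2]<.080); S=X[m]
print("posts",len(S),S.min(0),S.max(0), cv2.minAreaRect((S[:,:2]*1e4).astype(np.float32)))
E
```

```text
1041 0.11678008138747477 [0.11532489 0.11689143 0.11814641]
((4681.70849609375, -3950.793701171875), (816.8051147460938, 79.53874969482422), 79.89781188964844)
[0.16941832 0.53514966] [ 0.45767316 -0.43566221  0.10839415] [ 0.47850054 -0.35456122  0.11904834]
-0.44 6 0.4607 0.4649 0.1163
-0.43 115 0.4577 0.4666 0.117
-0.42 120 0.4594 0.4684 0.1169
-0.41 120 0.4613 0.4703 0.117
-0.39999999999999997 123 0.463 0.4721 0.1169
-0.38999999999999996 135 0.4647 0.4738 0.1168
-0.37999999999999995 139 0.4661 0.4756 0.1168
-0.36999999999999994 135 0.4678 0.4767 0.1169
-0.35999999999999993 138 0.4697 0.4785 0.1168
-0.3499999999999999 10 0.4715 0.4754 0.1147
posts 1147 [ 0.44511278 -0.4491593   0.06819456] [ 0.49183437 -0.34084737  0.07952035] ((4683.3076171875, -3952.5966796875), (1059.9974365234375, 305.5577087402344), 80.10270690917969)
```

```bash
python3 - <<'E'
from h import *
W,im=cloud("w2"); X=W.reshape(-1,3); c=np.array([.4682,-.3951,0]); a=.173
D=X-c; ly=np.array([np.sin(a),np.cos(a),0]); lx=np.array([np.cos(a),-np.sin(a),0]); u=D@lx; v=D@ly
m=(abs(u)<.045)&(abs(v)<.03)&(abs(u)>.01); print("obst",np.nanmax(X[m,2]))
up=np.array([0,0,1.]); R=down(-a)
manip.set_gripper(.45)
manip.move_ptp(c+up*.16,R); manip.move_l(c+up*.071,max_speed=.1); f0=manip.current_force()
manip.set_gripper(0,60); print("grip",f0.round(1),manip.current_force().round(1),manip.current_grip_width(),manip.current_grip_force())
manip.move_l(c+up*.2,max_speed=.12); print("lift",manip.current_force().round(1),manip.current_grip_width(),manip.current_time())
t=J-EY*.0006
manip.move_ptp(t+up*.215,RJ); snap("wrist","w4"); print(manip.current_force().round(1),manip.current_time())
E
```

```text
obst 0.3897237017556103
grip [ 0.5 -0.5  0.5] [ 0.1 -0.1  5.8] 0.08429463391955194 58.676034808158875
lift [ 0.7 -0.  -3. ] 0.08423521480914904 14.0833
[-0.   0.4 -3.6] 15.3333
```

View pics/w4.png

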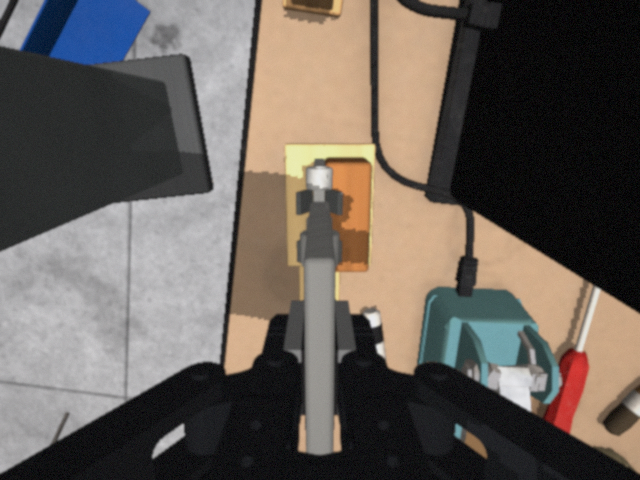

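The leaf is held square over the jig: its plate runs down column 320, in line with the far fixed knuckle at (320,178). Next I'll measure the leaf against the jig in this picture.

```bash
python3 - <<'E'
from h import *
W,im=cloud("w4"); X=W.reshape(-1,3)-J; L=np.c_[X@EX,X@EY,X[:,2]]
s=L[(abs(L[:,0])<.02)&(abs(L[:,1])<.07)&(L[:,2]>.25)&(L[:,2]<.275)]; print(len(s),np.percentile(s,[1,50,99],axis=0).round(4).tolist())
for y in np.arange(-.045,.046,.01):
    k=s[abs(s[:,1]-y)<.005]
    if len(k): print(y.round(3),len(k),np.percentile(k[:,0],[2,98]).round(4),np.median(k[:,2]).round(4))
k=L[(abs(L[:,0])<.012)&(L[:,2]>.083)&(L[:,2]<.088)&(abs(L[:,1])<.06)]; print("far knuckle",len(k),np.percentile(k,[1,50,99],axis=0).round(4).tolist())
print(manip.current_ee_pos()-J)
E
```

```text
12325 [[-0.0175, -0.0178, 0.2511], [-0.0, 0.0109, 0.2607], [0.0174, 0.0396, 0.2743]]
-0.025 2 [0.0003 0.0037] 0.2589
-0.015 837 [-0.0058  0.0055] 0.2603
-0.005 1717 [-0.007   0.0066] 0.2606
0.005 1957 [-0.0196  0.0195] 0.2602
0.015 5228 [-0.0172  0.0169] 0.2638
0.025 1100 [-0.0039  0.0036] 0.2603
0.035 1484 [-0.004   0.0037] 0.2601
far knuckle 338 [[-0.0059, 0.0267, 0.083], [-0.0003, 0.0335, 0.0843], [0.005, 0.0403, 0.0865]]
[ 0.00023315 -0.00162075  0.21493735]
```

```bash
python3 - <<'E'
from h import *
up=np.array([0,0,1.]); t=J-EY*.0001
manip.move_l(t+up*.138,max_speed=.1); f0=manip.current_force(); print("f0",f0.round(1),manip.current_time())
for z in (.132,.127,.123,.120,.118,.117,.116,.115,.114,.113,.112,.111):
    manip.move_l(t+up*z,max_speed=.04); f=manip.current_force()-f0; p=manip.current_ee_pos()-J
    print(z,np.round([f@EX,f@EY,f[2]],1),np.round([p@EX,p@EY,p[2]],4))
    if f[2]>15 or abs(f@EX)>15 or abs(f@EY)>15: break
snap("wrist","w5"); print(manip.current_time(),manip.current_grip_force())
W,im=cloud("w5"); X=W.reshape(-1,3)-J; L=np.c_[X@EX,X@EY,X[:,2]]
s=L[(abs(L[:,0])<.006)&(abs(L[:,1]-.03)<.02)&(L[:,2]>.15)&(L[:,2]<.18)]; print(np.percentile(s,[1,50,99],axis=0).round(4).tolist())
k=L[(abs(L[:,0])<.012)&(L[:,2]>.083)&(L[:,2]<.088)&(abs(L[:,1])<.06)]; print(len(k),len(k) and np.percentile(k,[1,50,99],axis=0).round(4).tolist())
E
```

```text
f0 [ 0.5 -0.6 -3.8] 16.25
0.132 [0.1 1.  0.3] [-1.000e-04 -1.000e-04  1.319e-01]
0.127 [-0.3  0.8  0.2] [-1.000e-04 -1.000e-04  1.268e-01]
0.123 [-0.5  0.2  0.9] [-2.000e-04 -1.000e-04  1.227e-01]
0.12 [-0.6  0.4 -0.5] [-1.000e-04 -1.000e-04  1.198e-01]
0.118 [-0.3  0.2  0.7] [-0.000e+00 -1.000e-04  1.179e-01]
0.117 [-0.6  0.   0.4] [-0.00e+00 -1.00e-04  1.17e-01]
0.116 [ 0.9 -0.2  0.6] [ 1.00e-04 -1.00e-04  1.16e-01]
0.115 [-3.2  0.7  9.1] [ 3.000e-04 -1.000e-04  1.156e-01]
0.114 [-6.2  1.3 21.8] [ 4.000e-04 -1.000e-04  1.155e-01]
18.625 61.760703921318054
[[-0.0057, 0.0102, 0.1507], [-0.0, 0.0269, 0.1608], [0.0059, 0.041, 0.1744]]
141 [[-0.0067, 0.0204, 0.083], [-0.0023, 0.0367, 0.0836], [0.0062, 0.0406, 0.0853]]
```

View pics/w5.png

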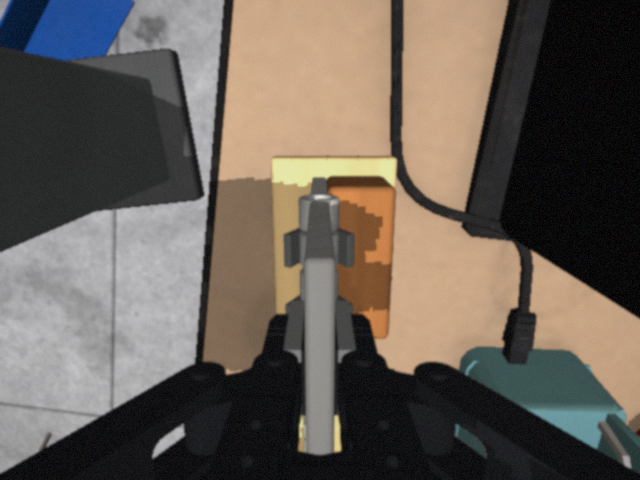

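```bash
python3 - <<'E'
from h import *
manip.dwell(.5); print(manip.current_force().round(1),manip.current_grip_force(),manip.current_joint_vel().round(4)); print(manip.sign_off())
E
```

```text
[-5.   1.3 18. ] 61.74950301647186 [ 0.0002 -0.0016  0.0004  0.0005 -0.0002  0.0016]
the job is handed in; nothing more can be done
None
```

I drew the pin out to its end stop and lowered the two-knuckle leaf into the jamb gaps. It met the V seats within about 0.5 mm of the expected depth, and the gripper was still holding it there at about 60 N when I handed in the job at about 19 s; no verdict came back.

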